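# Close a meal-carrier tier with a nested lid pair, then take off the cover alone

## Robot

A 7-joint arm with a two-finger parallel gripper is mounted at the origin on the work surface; the furniture and walls round the work are solid. World frame = base frame: x ahead of the robot, y to its left, z up, the work surface at z = 0. Lengths are in m, angles in rad, forces in N, time in s.
With the tool pointing down it reaches from about 0.425 to 1.025 m from the base axis. Payload 9.4 kg.
Tool frame: the origin (TCP) lies midway between the tips of the shut fingers; the grasp point (between the pads) lies 19 mm behind it; z points along the fingers, y is the direction in which the jaws open and shut (so a half turn about z gives the same grasp; the last joint's range is limited). The gripper opens to 93 mm and grips with 3 to 60 N. Pads are 15 mm wide; open, the fingers measure 128 mm over their backs; the gripper's body (75 mm by 188 mm) begins 65 mm behind the grasp point.
Start: joints at [1.19, 0.599, -0.003, 1.599, 0.002, 0.943, -0.08], TCP at [0.217, -0.692, 0.219] pointing down, gripper open.
Joint ranges: [-2.57, 2.57], [-0.35, 1.97], [-1.29, 1.29], [0.11, 2.56], [-1.05, 4.19], [0.11, 1.86], [-2.63, 2.63]. Speed limits (rad/s): [2.22, 2.22, 3.01, 3.01, 3.14, 3.14, 3.14].

## Interface

Orientations are given as a unit quaternion [w, x, y, z].
In Python, from plant import ctrl gives the robot as it stands.
- The arm moves only by the shell command python3 -m crank 'ROWS' [OPENING]. ROWS is JSON, a list of rows, each a list of 4 numbers: the shift along the tool's x, y, z in mm, then the turn about the tool's z in degrees. A call has 1 to 8 rows; each row shifts and turns the commanded pose from where the row before left it, along the tool's axes as they then stand; what a row does not reach is not made up. A row lasts 1/10 s, in which the tool goes at most 50 mm and 8.59 degrees, less where a joint would pass 70% of its speed; a pose out of reach is approached as far as the arm can. A call is refused whole if a number of a shift passes 50 or a number of a turn 8.59, either way. A call with a gripper value outside its range is refused whole. OPENING is the closure, from 0 (fully open) to 1 (shut), set as the call begins (- or left out, the last holds). The fingers move at their own pace and stop on an object; the grip force is fixed at half the most. Time passes only in rows, so rows that do not move let the fingers close. It gives the time, the measured TCP pose, the force and the opening at its end, in the units of the state.
- ctrl.get_state(): the state, without advancing time (a new reading comes with each control period).
- ctrl.grab_frame(name): name is "scene" or "top" or "wrist"; returns (picture, depth): 384x512x3 uint8, red, green, blue; 384x512 float32, m along the optical axis (not along the pixel's ray), 0 where there is no reading.
- ctrl.get_calibration(name): a dict with "camera_matrix" (3x3 intrinsics, pixels), "k1" (the pictures are not rectified: a ray, as slopes to the right and down, at radius r is drawn at 1 + k1 r^2 times it, then the intrinsics apply), "rvec" (rotation vector, rad) and "tvec" (3), from world to camera coordinates, as OpenCV has them; the wrist camera has in their place "tool_from_camera" (4x4, takes a point from camera to tool coordinates, whose origin is the TCP and whose axes are the flange's). Camera axes: x right, y down, z forward; pixel columns grow to the right and rows downward; lengths in m; the calibration is good to about 2 mm. A picture is of the moment at which its call begins: read the wrist's pose just before it. get_calibration takes no time and is no camera call.
- ctrl.hand_in(): hands the job in, once; it reports no verdict.
The state is a dict: "time": time; "q": joint angles; "qvel": joint speeds; "tau": joint torques, N m; "position": TCP position; "tcp_rot": TCP orientation; "wrist_force": force on the tool from outside, world axes, zero at the start; "torque": the same for the moment, N m; "grip_width": finger opening in m.
Only numpy, scipy, OpenCV 4.12 (cv2) and the standard library are available. Lean on these libraries where they do the work, as an engineer would, in place of code of your own. Each camera call takes 0.05 s, during which the arm holds its last target.

## Task

Close the open meal-carrier tier: pick up the nested pair of lids by the inner lid's knob so that both come together, lower the pair gently (no dropping) fully home on the tier, and let go. Then grip the outer cover by its collar and lift it off alone, leaving the inner lid seated and undisturbed, and finish while still holding the cover level in the gripper, about 12 cm above where it lay. Leave the tier standing where it is, and do not disturb the other things on the worktop.

Things in the scene. Friction and masses are not known exactly. Their poses are not given: they have to be found in the camera images.
- tier: Open round steel meal-carrier tier on the worktop, 191 mm across, 83 mm tall; loose, 0.25 to 0.5 kg. Origin: centre of its underside, z up; the rim is 83 mm above it. The mouth takes a plug up to 87 mm in radius. It stands on the left or the right of the work area; the pair of lids has the other place.
- inner_lid: Inner metal lid, 0.17 to 0.35 kg, at first on the worktop under the cover. Origin: centre of its underside, z up. A plug (82 mm radius, tapered to 76 at the bottom) is its lowest 12 mm; a flange (94 mm radius, z = 12 to 17 mm) rests on the tier's rim: home is its origin 71 mm above the tier's, about 5 mm play sideways.
- knob (a point): Middle of the inner lid's plain upright round knob, 26 mm across, z = 49 to 79 mm above the lid's origin; this point at 64 mm. A 14 mm post carries it up through the cover's hole. It stands free above the cover's collar, whose top is at 47 mm. The cover merely rests on the flange: lifting by the knob brings both lids.
- cover: Loose metal cover over the inner lid, 200 mm across, 0.14 to 0.28 kg. Origin: centre of its plate's underside, z up; nested, 17 mm above the inner lid's origin. Plate 4 mm thick, with a low ridge to 5.5 mm at 70 to 78 mm radius; a 9 mm skirt hangs from its edge round the inner lid's flange with 3 mm play.
- collar (a point): Centre of the cover's upright collar, a round tube about its 48 mm middle hole: 56 mm across outside, 4 mm wall, z = 4 to 30 mm above the cover's origin; this point at 18 mm. Nested, the knob stands up inside it to 32 mm above its top. Nothing joins the lids: lifted by the collar the cover comes up alone.
- salt_shaker: Bystander: salt shaker, 44 mm wide, 90 tall, in front between the tier's and the lids' places. Origin: centre of its underside.
- steel_cup: Bystander: steel cup, 76 mm wide at the mouth, 102 tall, back left corner. Origin: centre of its underside.
- small_bowl: Bystander: small steel bowl, 100 mm wide, 42 tall, at the left edge. Origin: centre of its underside.
- ladle: Bystander: steel ladle lying at the front right, 88 x 307 x 54 mm, its own y along the handle. Origin: centre of its underside.
- timer: Bystander: round wind-up kitchen timer, 63 mm wide, 56 tall, at the back edge. Origin: centre of its underside.
- sample_box: Bystander: small pale food box with its lid shut, 69 x 103 x 48 mm, at the right edge. Origin: centre of its underside.
- clip_jar: Bystander: clip-top glass jar, 72 x 68 x 108 mm, at the back right. Origin: centre of its underside.

How it is judged:
By the outcome, as a careful person would: the job done as asked, in the order asked, and still so for the second after the job is handed in, while the arm keeps its last pose, push and grip.
It also fails if it takes over 58 s, if anything falls off the work surface, if the arm or the gripper's body presses on something with over 40 N, if the wrist force passes 120 N, or if a joint passes its speed limit or range.

## Working session

There is one attempt and no reset: what is moved stays moved. The work goes in short steps, Python scripts to look and compute and a shell command to move; the robot and the scene stay as the last step left them, time stands still between calls to the robot, and variables do not carry over. Pictures are saved under pics/ and viewed, and the job is handed in when it is done.

```bash
ls; mkdir -p pics; cat > h.py <<'E'
import numpy as np, cv2
from plant import ctrl
def save(n,f):
    im,d=ctrl.grab_frame(n); cv2.imwrite(f'pics/{f}.png',im[:,:,::-1]); np.savez(f'pics/{f}.npz',im=im,d=d); return im,d
E
python3 - <<'E'
from h import *
print(ctrl.get_state())
for n in ("scene","top","wrist"):
    print(n,ctrl.get_calibration(n)); save(n,n+"0")
E
```

```text
pics
{'time': 0.0, 'q': array([ 1.19030672,  0.60011628, -0.00254714,  1.60012079,  0.00178135,
        0.94285287, -0.07980443]), 'qvel': array([ 0.00048663, -0.00098394, -0.00100711,  0.00060684,  0.00091879,
       -0.00115255, -0.00187852]), 'tau': array([-2.11113470e-04, -7.65080237e+01,  1.49733894e+00, -2.52341402e+01,
       -5.24210790e-02,  1.70278904e-02,  1.65306492e-04]), 'position': array([ 0.21672588, -0.691356  ,  0.21776952]), 'tcp_rot': array([-7.27358271e-04,  9.88482367e-01,  1.51334239e-01, -1.72397469e-04]), 'wrist_force': array([-1.06691093, -0.56361313,  0.40923163]), 'torque': array([ 0.00903074,  0.03658253, -0.04714725]), 'grip_width': 0.09316769812255428}
scene {'camera_matrix': array([[431.27071328,   0.        , 260.60529831],
       [  0.        , 431.27071328, 190.62455041],
       [  0.        ,   0.        ,   1.        ]]), 'k1': 0.020511183177935655, 'rvec': array([ 0.83652943, -2.61808032,  0.96385562]), 'tvec': array([0.27541155, 0.30080137, 1.03639097])}
top {'camera_matrix': array([[376.54785749,   0.        , 263.02793942],
       [  0.        , 376.54785749, 189.04573816],
       [  0.        ,   0.        ,   1.        ]]), 'k1': -0.009749447711320228, 'rvec': array([ 2.18987962, -2.13427232,  0.09820399]), 'tvec': array([-0.13090702,  0.45704696,  1.29906998])}
wrist {'camera_matrix': array([[334.66362222,   0.        , 258.17399783],
       [  0.        , 334.66362222, 192.43493126],
       [  0.        ,   0.        ,   1.        ]]), 'k1': -0.07547631579624724, 'tool_from_camera': array([[-1.45437521e-05, -9.70704872e-01, -2.40274948e-01,
         6.56412111e-02],
       [ 9.99999199e-01, -3.18263091e-04,  1.22524547e-03,
        -1.01222649e-03],
       [-1.26582240e-03, -2.40274738e-01,  9.70704099e-01,
        -1.67681189e-01],
       [ 0.00000000e+00,  0.00000000e+00,  0.00000000e+00,
         1.00000000e+00]])}
```

View pics/scene0.png

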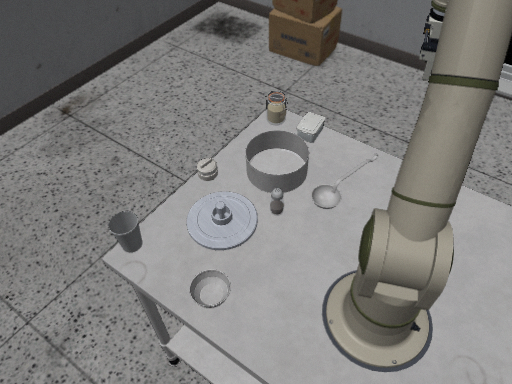

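View pics/top0.png

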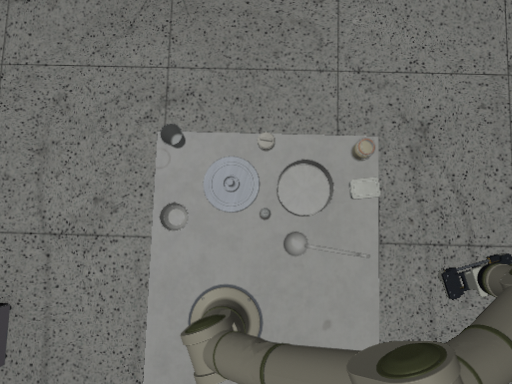

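View pics/wrist0.png

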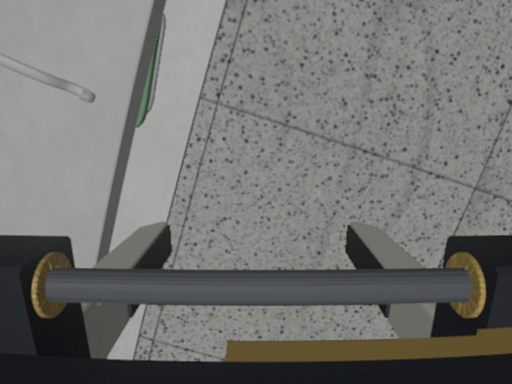

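The lids are on the left (top ~231,184) and the tier is on the right (top ~304,188). The salt shaker is at ~(265,213), between them and in front. Next I measure the positions.

```bash
cat >> h.py <<'E'
def cam(n):
    c=ctrl.get_calibration(n); K=c['camera_matrix']
    if 'rvec' in c:
        R=cv2.Rodrigues(c['rvec'])[0]; t=c['tvec']; return K,c['k1'],R.T,-R.T@t
    s=ctrl.get_state(); from scipy.spatial.transform import Rotation as Ro
    q=s['tcp_rot']; Rt=Ro.from_quat([q[1],q[2],q[3],q[0]]).as_matrix(); T=c['tool_from_camera']
    return K,c['k1'],Rt@T[:3,:3],Rt@T[:3,3]+s['position']
def rays(C,px):
    K,k1,R,o=C; px=np.asarray(px,float).reshape(-1,1,2)
    u=cv2.undistortPoints(px,K,np.array([k1,0,0,0,0.]))[:,0]
    return o,(R@np.c_[u,np.ones(len(u))].T).T   # d with unit depth
def plane(C,px,z):
    o,d=rays(C,px); return o+d*((z-o[2])/d[:,2])[:,None]
def cloud(C,d):
    v,u=np.nonzero(d>0); o,r=rays(C,np.c_[u,v]); return u,v,o+r*d[v,u][:,None]
def project(C,P):
    K,k1,R,o=C; rv=cv2.Rodrigues(R.T)[0]; return cv2.projectPoints(np.asarray(P,float).reshape(-1,3),rv,-R.T@o,K,np.array([k1,0,0,0,0.]))[0][:,0]
def tri(Ca,pa,Cb,pb):
    oa,da=rays(Ca,pa); ob,db=rays(Cb,pb); da=da[0];db=db[0]
    s=np.linalg.lstsq(np.c_[da,-db],ob-oa,rcond=None)[0]; A=oa+da*s[0];B=ob+db*s[1]; return (A+B)/2,np.linalg.norm(A-B)
def circ(xy):
    A=np.c_[2*xy,np.ones(len(xy))]; s=np.linalg.lstsq(A,(xy**2).sum(1),rcond=None)[0]; return s[:2],np.sqrt(s[2]+s[:2]@s[:2])
E
python3 - <<'E'
from h import *
for n in ("top","scene"):
    z=np.load(f'pics/{n}0.npz'); im,d=z['im'],z['d']; C=cam(n)
    u,v,P=cloud(C,d)
    m=(P[:,0]>.45)&(P[:,0]<.95)&(abs(P[:,1])<.5)
    print(n,C[3])
    for lo,hi in ((-.01,.01),(.01,.03),(.03,.06),(.06,.07),(.07,.1),(.1,.2)):
        k=m&(P[:,2]>lo)&(P[:,2]<hi); print(lo,hi,k.sum(),np.median(P[k,2]))
    lab=np.zeros(d.shape,np.uint8); k=m&(P[:,2]>.012)&(P[:,2]<.2); lab[v[k],u[k]]=255
    nn,L,st,ce=cv2.connectedComponentsWithStats(lab)
    Z=np.zeros(d.shape+(3,)); Z[v,u]=P
    for i in range(1,nn):
        if st[i,4]>15:
            q=Z[L==i]; print(st[i],q.min(0).round(3),q.max(0).round(3),((q.min(0)+q.max(0))/2).round(3))
im=cv2.imread('pics/top0.png')[120:270,150:390]; cv2.imwrite('pics/topz.png',cv2.resize(im,None,fx=3.3,fy=3.3,interpolation=2))
im=cv2.imread('pics/scene0.png')[80:270,100:360]; cv2.imwrite('pics/scenez.png',cv2.resize(im,None,fx=3,fy=3,interpolation=2))
E
```

```text
top [ 0.32396225 -0.13763169  1.33780319]
-0.01 0.01 9462 0.001179267965347397
0.01 0.03 1680 0.021767570386007518
0.03 0.06 946 0.046458899685992816
0.06 0.07 111 0.06488423860228076
0.07 0.1 388 0.08156894012633298
0.1 0.2 274 0.10655713245310383
[160 124  26  25 373] [0.593 0.157 0.012] [0.667 0.232 0.106] [0.63  0.194 0.059]
[258 132  18  19 267] [ 0.599 -0.157  0.013] [ 0.661 -0.097  0.064] [ 0.63  -0.127  0.038]
[350 138  25  24 438] [ 0.566 -0.491  0.012] [ 0.636 -0.425  0.115] [ 0.601 -0.458  0.064]
[ 204  157   56   35 1615] [ 0.45  -0.105  0.012] [0.573 0.091 0.083] [ 0.512 -0.007  0.048]
[278 160  57  34 303] [ 0.451 -0.358  0.012] [ 0.558 -0.169  0.089] [ 0.504 -0.263  0.051]
[349 178  26  17 374] [ 0.45  -0.5    0.016] [ 0.506 -0.415  0.054] [ 0.478 -0.457  0.035]
scene [-0.05185562  0.51520227  0.98606128]
-0.01 0.01 9513 0.0013207385665751081
0.01 0.03 2418 0.022025197003533836
0.03 0.06 1678 0.046078693362609335
0.06 0.07 355 0.064980922535129
0.07 0.1 923 0.08114618099890647
0.1 0.2 231 0.10585178985447041
[266  91  21  33 582] [ 0.568 -0.484  0.013] [ 0.639 -0.425  0.114] [ 0.604 -0.454  0.063]
[ 245  113   76   76 1537] [ 0.45  -0.5    0.012] [ 0.563 -0.162  0.088] [ 0.507 -0.331  0.05 ]
[197 158  21  21 363] [ 0.6   -0.155  0.012] [ 0.662 -0.092  0.061] [ 0.631 -0.124  0.037]
[ 187  191   63   57 2081] [ 0.45  -0.104  0.012] [0.576 0.095 0.083] [ 0.513 -0.005  0.048]
[108 211  34  41 968] [0.594 0.157 0.012] [0.671 0.231 0.106] [0.632 0.194 0.059]
```

View pics/topz.png

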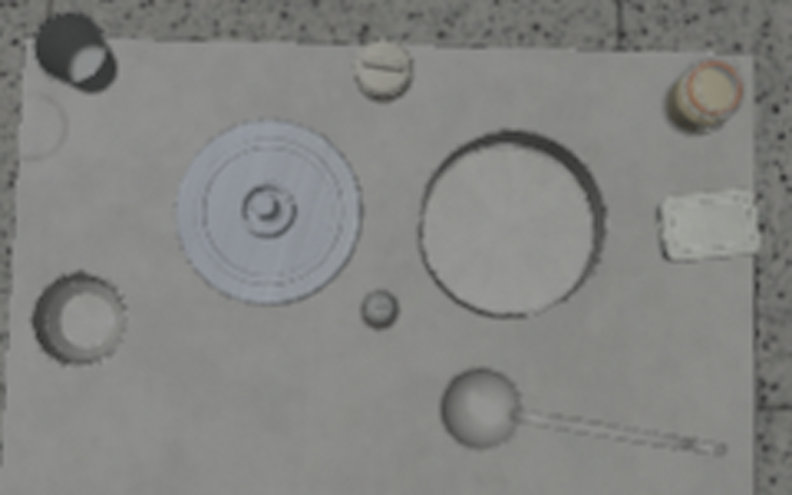

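View pics/scenez.png

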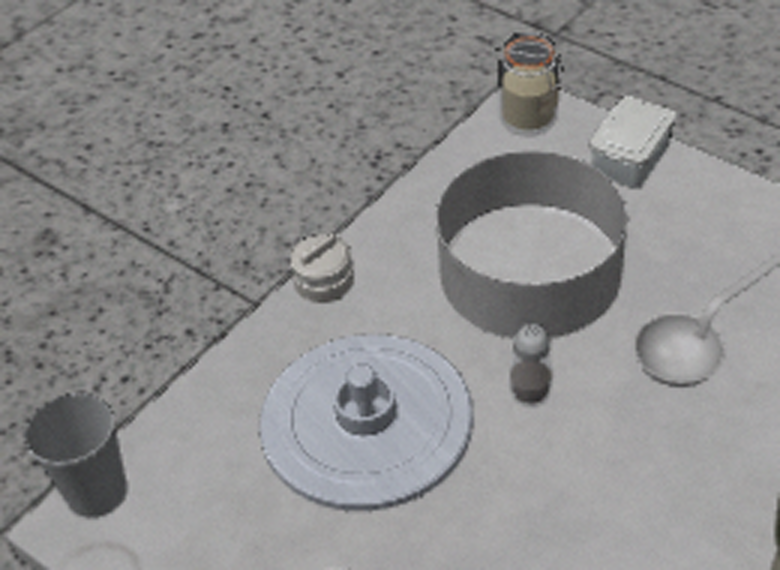

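```bash
python3 - <<'E'
from h import *
from scipy.optimize import least_squares
Cs={n:cam(n) for n in("top","scene")}
for n in Cs:
    z=np.load(f'pics/{n}0.npz'); im,d=z['im'],z['d']; C=Cs[n]
    u,v,P=cloud(C,d); lid0=np.array([.475,-.007]); 
    # tier rim
    t=(np.hypot(P[:,0]-.463,P[:,1]+.264)<.12)&(P[:,2]>.078)&(P[:,2]<.092)
    Q=P[t]; f=least_squares(lambda p:np.hypot(Q[:,0]-p[0],Q[:,1]-p[1])-.094,[.463,-.264],loss='soft_l1',f_scale=.002); c,r=circ(Q[:,:2])
    print(n,'tier rim',t.sum(),f.x.round(4),c.round(4),r.round(4),'z',np.percentile(Q[:,2],[10,50,90]).round(4))
    # lid colour
    hsv=cv2.cvtColor(im,cv2.COLOR_RGB2HSV); b=im.astype(int); m=((b[...,2]-b[...,0])>8).astype(np.uint8)
    nn,L,st,ce=cv2.connectedComponentsWithStats(m); i=1+np.argmax(st[1:,4]); cn=cv2.findContours((L==i).astype(np.uint8),0,1)[0]; cn=max(cn,key=len)
    hull=cv2.convexHull(cn)[:,0]; xy=plane(C,hull,.020)[:,:2]; c,r=circ(xy); print(n,'lid outline',st[i],c.round(4),r.round(4))
    for lo,hi,nm in ((.018,.0255,'plate'),(.042,.053,'collar'),(.070,.09,'knob')):
        k=(np.hypot(P[:,0]-c[0],P[:,1]-c[1])<.11)&(P[:,2]>lo)&(P[:,2]<hi)&(np.hypot(P[:,0]-.375+0,P[:,1]+.09)>.05)
        Q=P[k]; cc,rr=circ(Q[:,:2]); print(n,nm,k.sum(),Q.mean(0).round(4),((Q.min(0)+Q.max(0))/2).round(4),np.median(Q[:,2]).round(4),cc.round(4),rr.round(4))
    print('blob px knob top', project(C,[c[0],c[1],.079]))
    for nm,x0,y0 in(('shaker',.36,-.1),('bowl',.36,.2),('ladle',.28,-.22)):
        k=(np.hypot(P[:,0]-x0,P[:,1]-y0)<.1)&(P[:,2]>.025)&(np.hypot(P[:,0]-c[0],P[:,1]-c[1])>.11)&(np.hypot(P[:,0]-.463,P[:,1]+.264)>.105);Q=P[k]
        if len(Q):print(nm,Q.min(0).round(3),Q.max(0).round(3))
E
```

```text
top tier rim 98 [ 0.4634 -0.2617] [ 0.4633 -0.2617] 0.0946 z [0.0794 0.083  0.0862]
top lid outline [ 204  157   55   55 2238] [ 0.4771 -0.0047] 0.0965
top plate 1810 [ 0.4765 -0.0064  0.0218] [ 0.4748 -0.0073  0.0217] 0.0218 [ 0.4764 -0.006 ] 0.072
top collar 58 [ 0.4748 -0.007   0.0477] [ 0.4744 -0.0065  0.0477] 0.0478 [ 0.4753 -0.0072] 0.0259
top knob 46 [ 0.4756 -0.0082  0.0788] [ 0.4757 -0.009   0.0774] 0.0793 [ 0.4756 -0.0081] 0.0091
blob px knob top [[229.04313116 181.52115026]]
shaker [ 0.352 -0.149  0.034] [ 0.393 -0.108  0.093]
bowl [0.306 0.135 0.025] [0.402 0.234 0.047]
ladle [ 0.231 -0.317  0.025] [ 0.317 -0.193  0.059]
scene tier rim 260 [ 0.466  -0.2602] [ 0.4661 -0.2603] 0.0946 z [0.079  0.0815 0.0848]
scene lid outline [ 187  192   70   58 3085] [ 0.4762 -0.0037] 0.1003
scene plate 2595 [0.4735 0.0026 0.0221] [ 0.4772 -0.0051  0.0218] 0.0221 [ 0.4779 -0.0036] 0.0733
scene collar 91 [0.4722 0.0007 0.0474] [ 0.4775 -0.0055  0.0476] 0.0476 [ 0.4771 -0.0051] 0.0254
scene knob 71 [ 0.4761 -0.0039  0.0783] [ 0.4781 -0.006   0.0767] 0.0792 [ 0.477 -0.005] 0.0096
blob px knob top [[219.890674   205.47002508]]
shaker [ 0.353 -0.143  0.025] [ 0.392 -0.105  0.093]
bowl [0.307 0.136 0.025] [0.407 0.235 0.047]
ladle [ 0.233 -0.319  0.025] [ 0.321 -0.192  0.058]
```

Measured from the clouds of both fixed views: the lid pair is at (0.476, -0.006), with the plate at 22 mm, collar top at 47.6 mm and knob top at 79 mm. The tier is at (0.465, -0.261), with its rim at 82 mm. These heights agree with the text. I'll turn the tool square and go over the tier for a wrist look.

```bash
python3 -m crank '[[0,0,-10,8.59],[0,0,-15,8.59],[10,-15,-5,0.2],[24,-40,0,0],[24,-43,0,0],[24,-43,0,0],[24,-43,0,0],[24,-43,0,0]]' 0; python3 -m crank '[[24,-43,0,0],[24,-43,0,0],[24,-43,0,0],[20,-43,0,0],[15,-30,0,0],[10,-15,0,0],[0,0,0,0],[0,0,0,0]]'; python3 - <<'E'
from h import *
s=ctrl.get_state(); print(s['q'].round(2)); save('wrist','w_tier')
E
```

```text
time: 0.95
position: [0.3477, -0.4613, 0.2484]
tcp_rot: [-0.0, 1.0, 0.003, -0.0]
wrist_force: [0.8, 0.5, 0.1]
grip_width: 0.0929
time: 1.75
position: [0.463, -0.2472, 0.2484]
tcp_rot: [0.0, 1.0, 0.002, -0.0]
wrist_force: [0.4, -1.0, -0.2]
grip_width: 0.093
[ 0.37  0.32  0.01  2.02 -0.    0.8  -1.18]
```

View pics/w_tier.png

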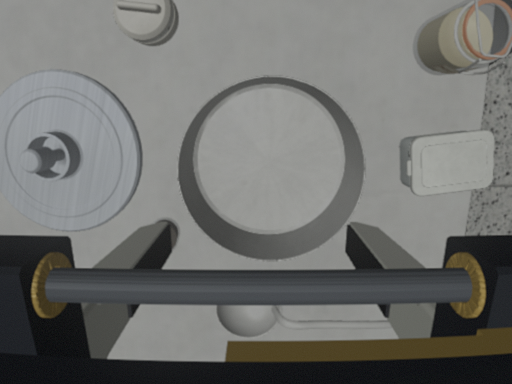

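The wrist view shows the tier centred at ~(271,168), the lids at ~(63,150) with the knob at ~(35,160), and the shaker near the left finger. I'll fit circles to this view as well.

```bash
cat >> h.py <<'E'
from scipy.optimize import least_squares
def fitc(Q,r,c0): return least_squares(lambda p:np.hypot(Q[:,0]-p[0],Q[:,1]-p[1])-r,c0,loss='soft_l1',f_scale=.002).x
def measure(n,f,lz=0.,lid=(.476,-.006),tier=(.465,-.261)):
    d=np.load(f'pics/{f}.npz')['d']; C=cam(n); u,v,P=cloud(C,d)
    if n=='wrist': k=v<225; u,v,P=u[k],v[k],P[k]
    rt=np.hypot(P[:,0]-tier[0],P[:,1]-tier[1]); rl=np.hypot(P[:,0]-lid[0],P[:,1]-lid[1])
    k=(rt<.12)&(P[:,2]>.076)&(P[:,2]<.092)
    if k.sum()>20: print(f,'tier',k.sum(),fitc(P[k],.094,tier).round(4),circ(P[k][:,:2])[1].round(4),np.percentile(P[k,2],[50,90]).round(4))
    for nm,lo,hi,R in(('plate',.016,.0275,.12),('collar',.042,.053,.04),('knobtop',.074,.086,.025)):
        k=(rl<R)&(P[:,2]>lo+lz)&(P[:,2]<hi+lz); Q=P[k]
        if k.sum()>15: c,r=circ(Q[:,:2]); print(f,nm,k.sum(),'mean',Q.mean(0).round(4),'mid',((Q.min(0)+Q.max(0))/2).round(4),'circ',c.round(4),r.round(4),'zmed',np.median(Q[:,2]).round(4))
E
python3 - <<'E'
from h import *
measure('wrist','w_tier')
E
```

```text
w_tier tier 1346 [ 0.4658 -0.2606] 0.0942 [0.0835 0.0852]
w_tier plate 16571 mean [ 0.4836 -0.0177  0.0224] mid [ 0.4826 -0.0122  0.0218] circ [ 0.48   -0.0112] 0.071 zmed 0.0225
w_tier collar 602 mean [ 0.4804 -0.0134  0.0473] mid [ 0.4785 -0.0068  0.0475] circ [ 0.4782 -0.0068] 0.0256 zmed 0.0478
w_tier knobtop 476 mean [ 0.4788 -0.009   0.0793] mid [ 0.478  -0.0073  0.0785] circ [ 0.4786 -0.0083] 0.0092 zmed 0.0797
```

```bash
python3 -m crank '[[0,-15,0,0],[-5,-40,0,0],[-5,-50,0,0],[-5,-50,0,0],[0,-45,0,0],[0,-30,0,0],[0,-12,0,0],[0,0,0,0]]'; python3 - <<'E'
from h import *
s=ctrl.get_state(); print(s['position'],s['q'].round(2)); save('wrist','w_lid'); measure('wrist','w_lid')
E
```

```text
time: 2.6
position: [0.4482, -0.0052, 0.2486]
tcp_rot: [-0.0, 1.0, 0.001, -0.0]
wrist_force: [-0.1, -1.1, 0.2]
grip_width: 0.0927
[ 0.44823118 -0.00515275  0.24862182] [-0.05  0.23 -0.08  2.17  0.03  0.74 -1.72]
w_lid tier 887 [ 0.4657 -0.2599] 0.0943 [0.0826 0.0853]
w_lid plate 21049 mean [ 0.4823 -0.0062  0.0226] mid [ 0.4777 -0.0062  0.0217] circ [ 0.4788 -0.0062] 0.0718 zmed 0.0227
w_lid collar 592 mean [ 0.4775 -0.0065  0.0482] mid [ 0.4779 -0.0062  0.0472] circ [ 0.4781 -0.0066] 0.0259 zmed 0.0484
w_lid knobtop 526 mean [ 0.4787 -0.0074  0.0799] mid [ 0.4786 -0.0077  0.0786] circ [ 0.4786 -0.0074] 0.0092 zmed 0.0801
```

View pics/w_lid.png

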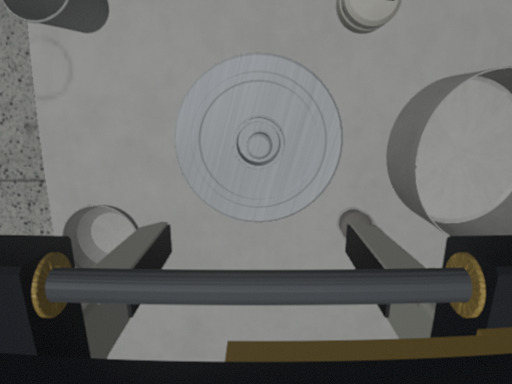

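The knob is at (258,145) in this view, which puts its axis at (0.4785, -0.007) with the top at ~79 mm. I'll descend so the fingertips stop ~5 mm above the collar top.

```bash
python3 -m crank '[[10,1,15,0],[15,1,35,0],[5,0,40,0],[0,0,40,0],[0,0,30,0],[0,0,15,0],[0,0,0,0],[0,0,0,0]]'; 
```

```text
time: 3.45
position: [0.4785, -0.0097, 0.0737]
tcp_rot: [0.0, 1.0, -0.001, -0.0]
wrist_force: [-0.7, 0.4, -0.3]
grip_width: 0.0931
```

```bash
python3 -m crank '[[0,-1,10,0],[0,-1,7,0],[0,0,3,0],[0,0,0,0]]'; python3 - <<'E'
from h import *
save('wrist','w_k'); save('scene','s_k')
im=cv2.imread('pics/s_k.png')[130:270,130:330]; cv2.imwrite('pics/s_kz.png',cv2.resize(im,None,fx=4,fy=4,interpolation=2))
E
```

```text
time: 3.85
position: [0.4784, -0.006, 0.0533]
tcp_rot: [0.0, 1.0, 0.0, -0.0]
wrist_force: [0.2, 0.3, 0.3]
grip_width: 0.0929
```

View pics/w_k.png

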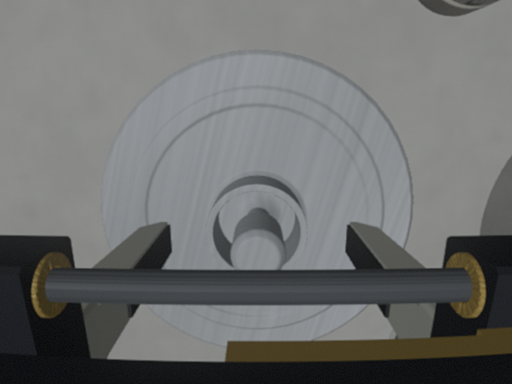

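View pics/s_kz.png

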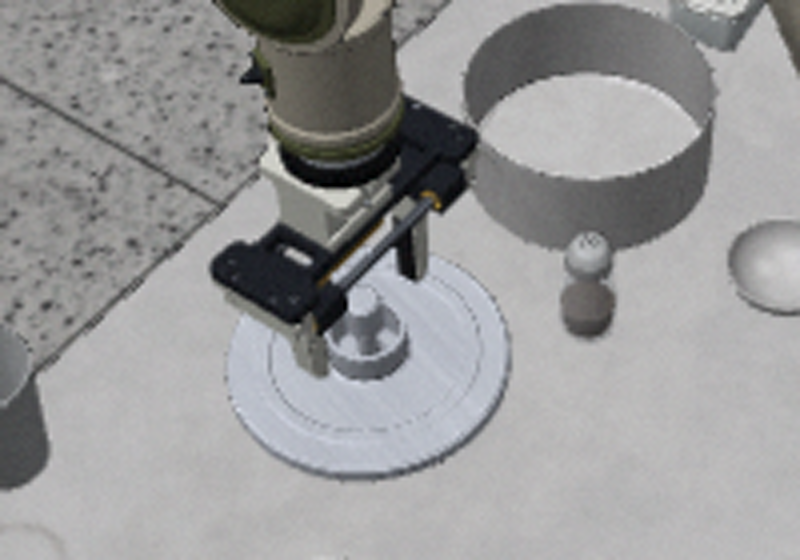

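The knob sits midway between the fingers (col ~258, against fingers at 170 and 347), so I can close.

```bash
python3 -m crank '[[0,0,0,0],[0,0,0,0],[0,0,0,0],[0,0,0,0],[0,0,0,0],[0,0,0,0],[0,0,0,0],[0,0,0,0]]' 1; python3 -m crank '[[0,0,0,0],[0,0,0,0],[0,0,0,0],[0,0,0,0]]'
```

```text
time: 4.75
position: [0.4785, -0.0061, 0.0536]
tcp_rot: [0.0, 1.0, 0.0, -0.0]
wrist_force: [0.4, -0.7, -0.7]
grip_width: 0.0336
time: 5.15
position: [0.4785, -0.0061, 0.0536]
tcp_rot: [-0.0, 1.0, 0.0, -0.0]
wrist_force: [0.2, 0.6, -0.0]
grip_width: 0.0253
```

Gripped at 25–26 mm, which matches the knob. I'll lift gently by about 20 mm first.

```bash
python3 -m crank '[[0,0,0,0],[0,0,-2,0],[0,0,-4,0],[0,0,-6,0],[0,0,-6,0],[0,0,-4,0],[0,0,0,0],[0,0,0,0]]'; python3 - <<'E'
from h import *
save('wrist','w_l1'); save('scene','s_l1')
im=cv2.imread('pics/s_l1.png')[130:270,130:330]; cv2.imwrite('pics/s_l1z.png',cv2.resize(im,None,fx=4,fy=4,interpolation=2))
E
```

```text
time: 5.95
position: [0.4786, -0.0062, 0.0758]
tcp_rot: [-0.0, 1.0, 0.0, 0.0]
wrist_force: [0.4, 0.6, -5.3]
grip_width: 0.0256
```

View pics/s_l1z.png

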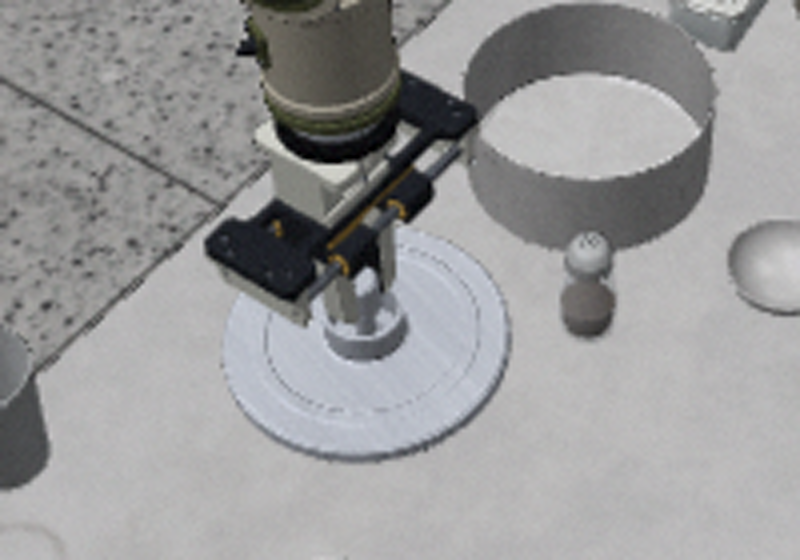

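View pics/w_l1.png

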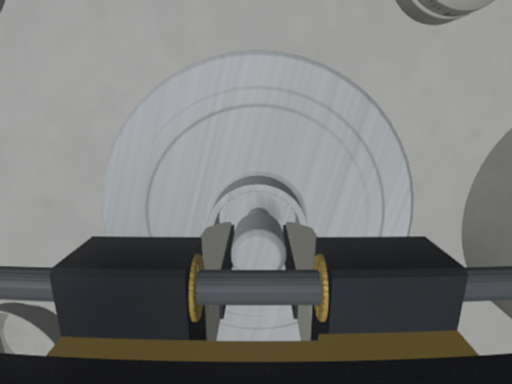

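The pair came up together: the force is -5.3 N, i.e. 0.54 kg, and the knob hasn't shifted between the fingers. The lid origin is TCP z − 53.6 mm, so home is at TCP z ≈ 0.1246. Now lift and carry across.

```bash
python3 -m crank '[[0,0,-8,0],[0,0,-16,0],[0,0,-22,0],[0,0,-24,0],[0,0,-22,0],[0,0,-14,0],[0,0,-6,0],[0,0,0,0]]';  python3 -m crank '[[0,6,0,0],[-1,12,0,0],[-1,18,0,0],[-1,24,0,0],[-2,24,0,0],[-2,24,0,0],[-2,24,0,0],[-1,24,0,0]]';  python3 -m crank '[[-1,24,0,0],[-1,24,0,0],[-1,20,0,0],[0,14,0,0],[0,10,0,0],[0,6,0,0],[0,0,0,0],[0,0,0,0]]'
```

```text
time: 6.85
position: [0.4786, -0.0062, 0.1883]
tcp_rot: [-0.0, 1.0, 0.0, 0.001]
wrist_force: [0.5, -0.5, -5.2]
grip_width: 0.0258
time: 7.65
position: [0.4674, -0.1641, 0.1867]
tcp_rot: [-0.0, 1.0, -0.0, -0.001]
wrist_force: [0.8, -0.3, -5.3]
grip_width: 0.0257
time: 8.45
position: [0.4657, -0.2594, 0.1875]
tcp_rot: [-0.0, 1.0, 0.001, -0.0]
wrist_force: [0.0, -0.0, -5.2]
grip_width: 0.0257
```

```bash
python3 - <<'E'
from h import *
s=ctrl.get_state(); print(s['position'])
for n in('wrist','scene','top'): save(n,n[0]+'_c')
lz=s['position'][2]-.0536; lc=(.4657,-.2597)
for n in('wrist','scene','top'):
    f=n[0]+'_c'; measure(n,f,lz=lz,lid=lc)
    d=np.load(f'pics/{f}.npz')['d']; C=cam(n); u,v,P=cloud(C,d)
    k=(np.hypot(P[:,0]-lc[0],P[:,1]-lc[1])<.095)&(np.hypot(P[:,0]-lc[0],P[:,1]-lc[1])>.05)&(abs(P[:,2]-lz-.022)<.006)
    Q=P[k]; print('plane',np.linalg.lstsq(np.c_[Q[:,0]-lc[0],Q[:,1]-lc[1],np.ones(len(Q))],Q[:,2],rcond=None)[0].round(4))
    im=np.load(f'pics/{f}.npz')['im'].astype(int); m=((im[...,2]-im[...,0])>8).astype(np.uint8); nn,L,st,ce=cv2.connectedComponentsWithStats(m); i=1+np.argmax(st[1:,4]); 
    cn=max(cv2.findContours((L==i).astype(np.uint8),0,1)[0],key=len); xy=plane(C,cv2.convexHull(cn)[:,0],lz+.020)[:,:2]; print('outline',circ(xy))
im=cv2.imread('pics/s_c.png')[80:270,130:390]; cv2.imwrite('pics/s_cz.png',cv2.resize(im,None,fx=3,fy=3,interpolation=2))
E
```

```text
[ 0.46571745 -0.25936019  0.18748125]
w_c plate 42233 mean [ 0.5092 -0.2577  0.1567] mid [ 0.5122 -0.2576  0.1556] circ [ 0.4928 -0.2577] 0.0588 zmed 0.1568
w_c collar 1156 mean [ 0.4847 -0.2578  0.1821] mid [ 0.4809 -0.258   0.1814] circ [ 0.468 -0.258] 0.0242 zmed 0.1825
plane [-0.0021 -0.0013  0.1571]
outline (array([ 0.531462  , -0.23682128]), np.float64(0.03248747245016906))
s_c tier 154 [ 0.4659 -0.2598] 0.0944 [0.0811 0.0847]
s_c plate 2135 mean [ 0.453  -0.2432  0.156 ] mid [ 0.4635 -0.2568  0.1557] circ [ 0.4611 -0.2537] 0.0725 zmed 0.156
s_c collar 80 mean [ 0.4575 -0.2501  0.1804] mid [ 0.4648 -0.2584  0.1813] circ [ 0.4642 -0.2573] 0.0246 zmed 0.1805
s_c knobtop 51 mean [ 0.4599 -0.2625  0.2136] mid [ 0.4628 -0.258   0.2139] circ [ 0.4624 -0.2587] 0.0141 zmed 0.2136
plane [-0.0005  0.0012  0.1563]
outline (array([ 0.462445 , -0.2545713]), np.float64(0.10077841899683065))
t_c plate 459 mean [ 0.4695 -0.1995  0.156 ] mid [ 0.4722 -0.2003  0.1557] circ [ 0.4735 -0.2111] 0.0551 zmed 0.1559
plane [-0.0018  0.0011  0.1561]
outline (array([ 0.44297703, -0.18468819]), np.float64(0.03712578513762265))
```

View pics/s_cz.png

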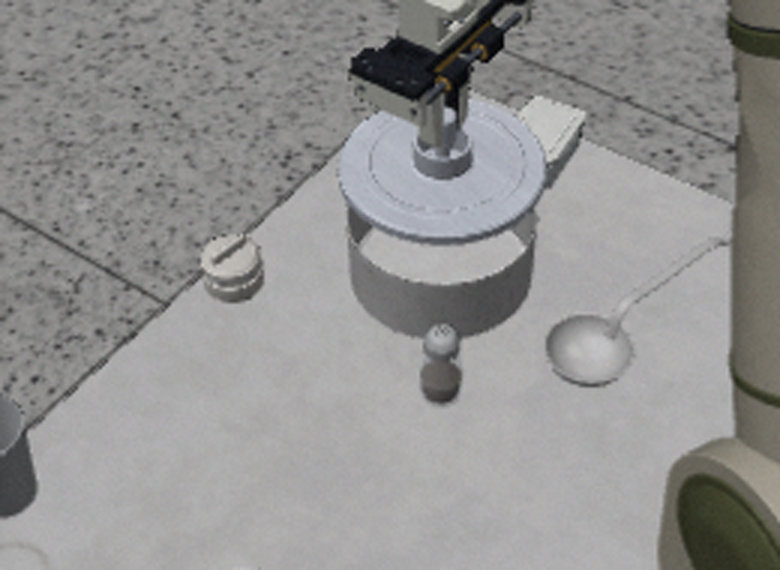

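View pics/t_c.png

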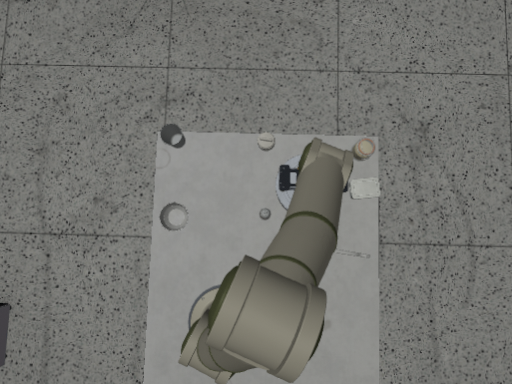

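The pair is level (slopes ≤ 0.002) and lies within ~2 mm of the tier's axis. I'll lower it with force checks.

```bash
python3 -m crank '[[0,1,4,0],[0,0,8,0],[0,0,10,0],[0,0,10,0],[0,0,8,0],[0,0,4,0],[0,0,2,0],[0,0,0,0]]';  python3 -m crank '[[0,0,2,0],[0,0,2,0],[0,0,2,0],[0,0,1,0],[0,0,1,0],[0,0,1,0],[0,0,0,0]]'
```

```text
time: 9.4
position: [0.4656, -0.2611, 0.1413]
tcp_rot: [-0.0, 1.0, 0.0, -0.0]
wrist_force: [0.9, -0.6, -4.7]
grip_width: 0.0255
time: 10.1
position: [0.4656, -0.2611, 0.1325]
tcp_rot: [-0.0, 1.0, 0.0, -0.0]
wrist_force: [0.4, -1.0, -5.7]
grip_width: 0.0249
```

```bash
python3 -m crank '[[0,0,1,0],[0,0,1,0],[0,0,1,0],[0,0,1,0],[0,0,1,0],[0,0,1,0],[0,0,0,0]]';  python3 -m crank '[[0,0,0.7,0],[0,0,0.5,0],[0,0,0,0]]'
```

```text
time: 10.8
position: [0.4656, -0.2611, 0.1265]
tcp_rot: [-0.0, 1.0, 0.0, -0.0]
wrist_force: [-0.1, -1.2, -5.4]
grip_width: 0.0255
time: 11.1
position: [0.4656, -0.2611, 0.1253]
tcp_rot: [-0.0, 1.0, 0.0, -0.0]
wrist_force: [0.2, -0.2, -4.8]
grip_width: 0.0258
```

```bash
python3 -m crank '[[0,0,0.5,0],[0,0,0.5,0],[0,0,0,0]]';  python3 -m crank '[[0,0,0.5,0],[0,0,0,0]]'
```

```text
time: 11.4
position: [0.4657, -0.2612, 0.1245]
tcp_rot: [0.0, 1.0, 0.0, 0.0]
wrist_force: [-1.0, -0.0, -3.7]
grip_width: 0.0255
time: 11.6
position: [0.4657, -0.2612, 0.1244]
tcp_rot: [0.0, 1.0, 0.0, 0.0]
wrist_force: [-1.7, 0.9, 4.9]
grip_width: 0.0254
```

Contact came at TCP z 0.1245, the expected home height, and the weight has transferred (-5 → +5 N). I'll look before letting go.

```bash
python3 - <<'E'
from h import *
save('scene','s_h'); measure('scene','s_h',lz=.071,lid=(.4657,-.261))
im=cv2.imread('pics/s_h.png')[80:270,130:390]; cv2.imwrite('pics/s_hz.png',cv2.resize(im,None,fx=3,fy=3,interpolation=2))
E
```

```text
s_h tier 738 [ 0.464  -0.2582] 0.0758 [0.0907 0.0918]
s_h plate 1999 mean [ 0.4525 -0.2448  0.0929] mid [ 0.4659 -0.2593  0.0928] circ [ 0.4612 -0.2557] 0.0725 zmed 0.093
s_h collar 71 mean [ 0.4571 -0.2518  0.118 ] mid [ 0.4638 -0.258   0.1185] circ [ 0.4641 -0.259 ] 0.0245 zmed 0.1182
s_h knobtop 48 mean [ 0.4601 -0.2635  0.1506] mid [ 0.4627 -0.2611  0.1505] circ [ 0.4622 -0.261 ] 0.0136 zmed 0.1508
```

View pics/s_hz.png

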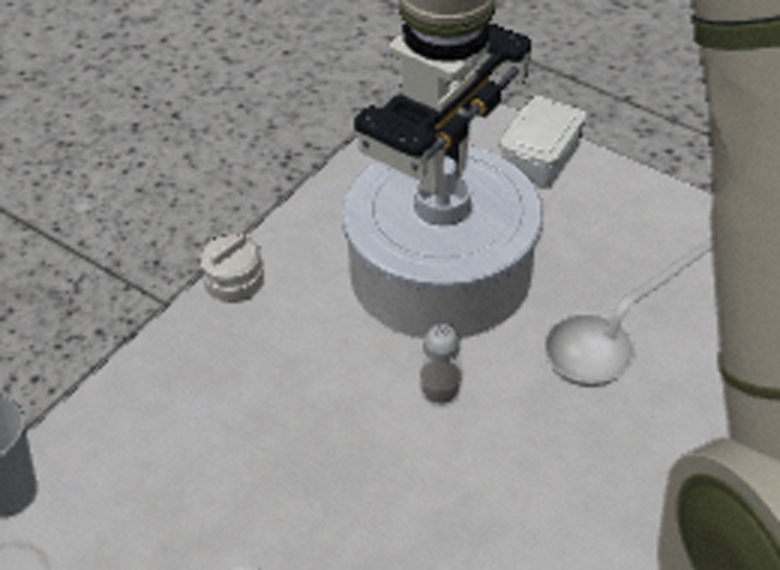

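The picture shows the pair level on the tier. The plate is at 92.9 mm (expected 92), the collar top at 118 mm and the knob top at 150.5 mm, so it is fully home. I'll let go.

```bash
python3 -c "
from h import *
s=ctrl.get_state(); print(s['time'],s['position'],s['wrist_force'],s['grip_width'])"; python3 -m crank '[[0,0,0,0],[0,0,0,0],[0,0,0,0],[0,0,0,0],[0,0,0,0],[0,0,0,0],[0,0,0,0],[0,0,0,0]]' 0; python3 -m crank '[[0,0,0,0],[0,0,0,0],[0,0,0,0],[0,0,0,0],[0,0,0,0],[0,0,0,0]]'
```

```text
11.65 [ 0.465745   -0.26117365  0.12441486] [-2.06328075  0.21429807  5.59627572] 0.025806265412904594
time: 12.45
position: [0.4657, -0.2611, 0.1239]
tcp_rot: [-0.0, 1.0, 0.0, -0.0]
wrist_force: [0.3, -0.4, -0.3]
grip_width: 0.0847
time: 13.05
position: [0.4657, -0.2612, 0.1239]
tcp_rot: [0.0, 1.0, 0.0, -0.0]
wrist_force: [0.3, -0.2, -0.3]
grip_width: 0.0931
```

```bash
python3 - <<'E'
from h import *
save('wrist','w_r'); save('scene','s_r')
for n,f in(('wrist','w_r'),('scene','s_r')): measure(n,f,lz=.071,lid=(.4657,-.261))
# collar rim points only, fit with known outer/mean radius
for n,f in(('wrist','w_r'),('scene','s_r')):
    d=np.load(f'pics/{f}.npz')['d']; C=cam(n); u,v,P=cloud(C,d)
    r=np.hypot(P[:,0]-.4657,P[:,1]+.261); k=(r<.045)&(r>.018)&(abs(P[:,2]-.118)<.0025); Q=P[k]; print(f,k.sum(),fitc(Q,.026,(.4657,-.261)),Q.min(0),Q.max(0))
    k=(r>.05)&(r<.096)&(abs(P[:,2]-.093)<.006)&(v<225 if n=='wrist' else True); Q=P[k]; print('tilt',np.linalg.lstsq(np.c_[Q[:,0]-.4657,Q[:,1]+.261,np.ones(len(Q))],Q[:,2],rcond=None)[0].round(4))
E
```

```text
w_r tier 2702 [ 0.5647 -0.2689] 0.0584 [0.0902 0.0919]
w_r plate 42376 mean [ 0.5092 -0.2596  0.0935] mid [ 0.5121 -0.2595  0.0927] circ [ 0.4929 -0.2596] 0.0587 zmed 0.0936
w_r collar 1161 mean [ 0.4846 -0.26    0.119 ] mid [ 0.4809 -0.2598  0.1185] circ [ 0.4679 -0.2598] 0.0241 zmed 0.1194
s_r tier 685 [ 0.4643 -0.2578] 0.0771 [0.0906 0.0918]
s_r plate 1949 mean [ 0.4514 -0.2455  0.093 ] mid [ 0.4662 -0.2594  0.0927] circ [ 0.4627 -0.2563] 0.0734 zmed 0.0931
s_r collar 59 mean [ 0.4525 -0.2559  0.1179] mid [ 0.4618 -0.26    0.1186] circ [ 0.4619 -0.2596] 0.0239 zmed 0.1178
s_r knobtop 39 mean [ 0.4623 -0.2587  0.1499] mid [ 0.4628 -0.2591  0.15  ] circ [ 0.4631 -0.2594] 0.0082 zmed 0.1502
w_r 1813 [ 0.4656514  -0.25989581] [ 0.44363084 -0.28756686  0.11550915] [ 0.49320182 -0.23216776  0.12049984]
tilt [-0.0019 -0.0011  0.0939]
s_r 37 [ 0.46433006 -0.25990817] [ 0.43534243 -0.2886493   0.11554717] [ 0.48829693 -0.2324711   0.12030765]
tilt [ 0.0005 -0.0003  0.0933]
```

View pics/w_r.png

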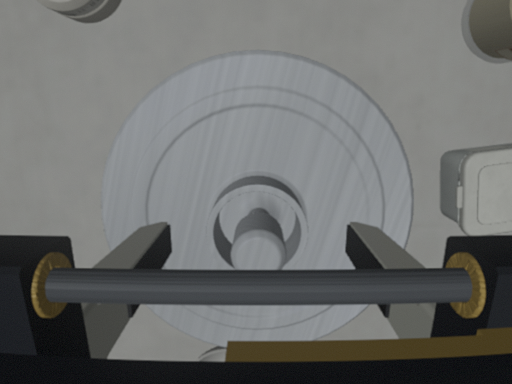

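The pair stays home and level after release (plate 93 mm, slopes ≤ 0.002). In the picture the collar (cols 209–308) is centred between the fingers (171 and 347). I'll descend round it, stopping ~5 mm above the plate.

```bash
python3 -m crank '[[0,0,5,0],[0,0,8,0],[0,0,7,0],[0,0,4,0],[0,0,2,0],[0,0,0,0],[0,0,0,0]]'; python3 - <<'E'
from h import *
save('wrist','w_g')
E
```

```text
time: 13.85
position: [0.4658, -0.2612, 0.0979]
tcp_rot: [0.0, 1.0, 0.0, 0.0]
wrist_force: [0.3, -0.1, 0.4]
grip_width: 0.0927
```

View pics/w_g.png

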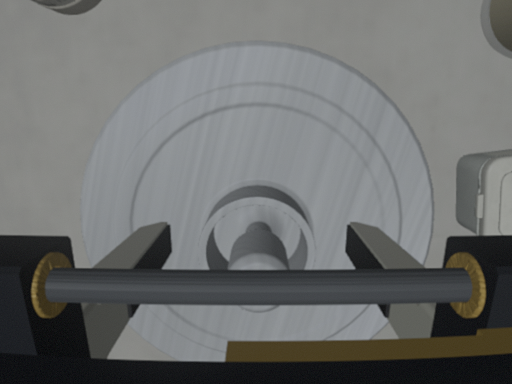

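Collar at cols 202–315, still centred, and no contact force. Close.

```bash
python3 -m crank '[[0,0,0,0],[0,0,0,0],[0,0,0,0],[0,0,0,0],[0,0,0,0],[0,0,0,0],[0,0,0,0],[0,0,0,0]]' 1; python3 -m crank '[[0,0,0,0],[0,0,0,0],[0,0,0,0]]'; python3 -m crank '[[0,0,-0.5,0],[0,0,-1,0],[0,0,-1.5,0],[0,0,-2,0],[0,0,-3,0],[0,0,-2,0],[0,0,0,0],[0,0,0,0]]'
```

```text
time: 14.7
position: [0.4657, -0.2611, 0.0979]
tcp_rot: [-0.0, 1.0, 0.0, -0.0]
wrist_force: [-0.8, -0.0, 1.4]
grip_width: 0.0562
time: 15.0
position: [0.4657, -0.2611, 0.0979]
tcp_rot: [-0.0, 1.0, 0.0, -0.0]
wrist_force: [0.2, 1.1, 2.1]
grip_width: 0.0557
time: 15.8
position: [0.4657, -0.2611, 0.108]
tcp_rot: [0.0, 1.0, 0.0, 0.0]
wrist_force: [0.2, -0.5, -1.7]
grip_width: 0.0563
```

```bash
python3 - <<'E'
from h import *
save('wrist','w_u'); save('scene','s_u')
im=cv2.imread('pics/s_u.png')[80:270,130:390]; cv2.imwrite('pics/s_uz.png',cv2.resize(im,None,fx=3,fy=3,interpolation=2))
for n,f,lo in(('wrist','w_u',.1035),('scene','s_u',.103)):
    d=np.load(f'pics/{f}.npz')['d']; C=cam(n); u,v,P=cloud(C,d); r=np.hypot(P[:,0]-.4657,P[:,1]+.261)
    k=(r>.05)&(r<.096)&(abs(P[:,2]-lo)<.008)&(v<225 if n=='wrist' else True); Q=P[k]; print('tilt',np.linalg.lstsq(np.c_[Q[:,0]-.4657,Q[:,1]+.261,np.ones(len(Q))],Q[:,2],rcond=None)[0].round(4))
    k=(r<.02)&(P[:,2]>.135)&(P[:,2]<.156); Q=P[k]; print('knob top', k.sum(), Q.mean(0).round(4) if k.any() else '')
E
```

```text
tilt [-0.0022 -0.0016  0.1038]
knob top 1900 [ 0.4738 -0.2605  0.1478]
tilt [0.     0.0013 0.1032]
knob top 34 [ 0.4575 -0.2551  0.1439]
```

View pics/s_uz.png

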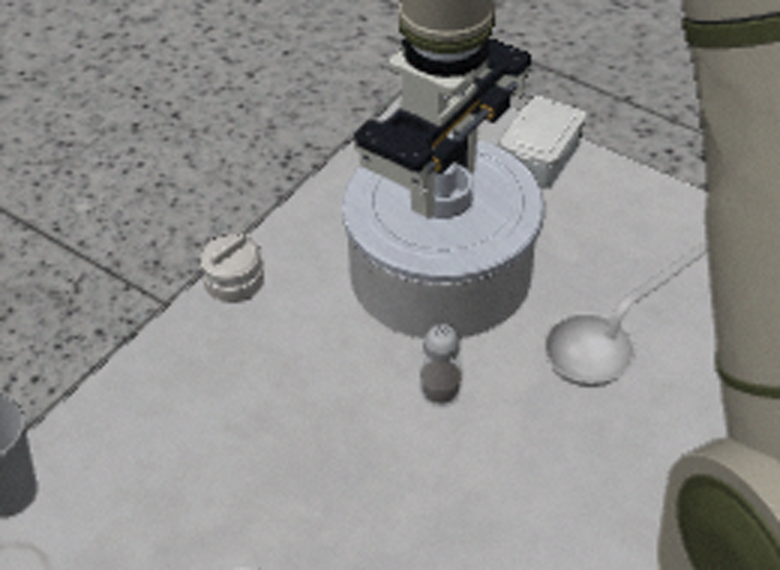

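View pics/w_u.png

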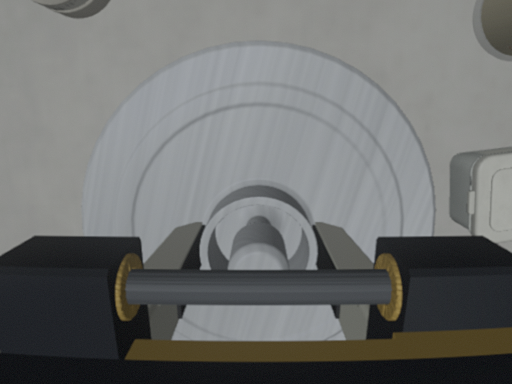

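The cover alone is coming up: weight ~1.9 N, level, with the knob still standing in the collar. I'll go on straight up to 120 mm in total (TCP z ≈ 0.218).

```bash
python3 -m crank '[[0,0,-3,0],[0,0,-6,0],[0,0,-10,0],[0,0,-14,0],[0,0,-16,0],[0,0,-16,0],[0,0,-15,0],[0,0,-12,0]]'; python3 -m crank '[[0,0,-9,0],[0,0,-6,0],[0,0,-3,0],[0,0,0,0],[0,0,0,0],[0,0,0,0]]'; python3 - <<'E'
from h import *
s=ctrl.get_state(); print(s['position'],s['q'].round(2))
for n in('wrist','scene','top'): save(n,n[0]+'_f')
im=cv2.imread('pics/s_f.png')[80:270,100:390]; cv2.imwrite('pics/s_fz.png',cv2.resize(im,None,fx=2.7,fy=2.7,interpolation=2))
for n,f in(('wrist','w_f'),('scene','s_f')):
    d=np.load(f'pics/{f}.npz')['d']; C=cam(n); u,v,P=cloud(C,d); r=np.hypot(P[:,0]-.4657,P[:,1]+.261)
    k=(r>.05)&(r<.096)&(abs(P[:,2]-.213)<.01)&(v<225 if n=='wrist' else True); Q=P[k]; print('cover tilt',np.linalg.lstsq(np.c_[Q[:,0]-.4657,Q[:,1]+.261,np.ones(len(Q))],Q[:,2],rcond=None)[0].round(4))
    k=(r<.1)&(abs(P[:,2]-.088)<.006); Q=P[k]
    if n=='scene' and k.sum()>20: print('flange',k.sum(),Q.mean(0).round(4),np.median(Q[:,2]),np.linalg.lstsq(np.c_[Q[:,0]-.4657,Q[:,1]+.261,np.ones(len(Q))],Q[:,2],rcond=None)[0].round(4))
    k=(r<.025)&(P[:,2]>.12)&(P[:,2]<.156); print('knob',k.sum(),P[k].mean(0) if k.any() else '')
E
```

```text
time: 16.7
position: [0.4658, -0.2612, 0.2016]
tcp_rot: [0.0, 1.0, 0.0, 0.001]
wrist_force: [0.4, 0.0, -2.6]
grip_width: 0.0561
time: 17.3
position: [0.4654, -0.261, 0.2174]
tcp_rot: [-0.0, 1.0, 0.0, -0.0]
wrist_force: [0.7, 0.1, -2.7]
grip_width: 0.0558
[ 0.46542132 -0.26103846  0.21738902] [ 0.45  0.37 -0.06  2.04  0.03  0.73 -1.2 ]
cover tilt [-0.0026 -0.0013  0.2135]
knob 324 [ 0.45942219 -0.26088543  0.15133717]
cover tilt [-0.0024  0.0007  0.2127]
flange 1658 [ 0.4501 -0.2374  0.0878] 0.08782872060903774 [ 0.0014 -0.0014  0.0878]
knob 0
```

View pics/s_fz.png

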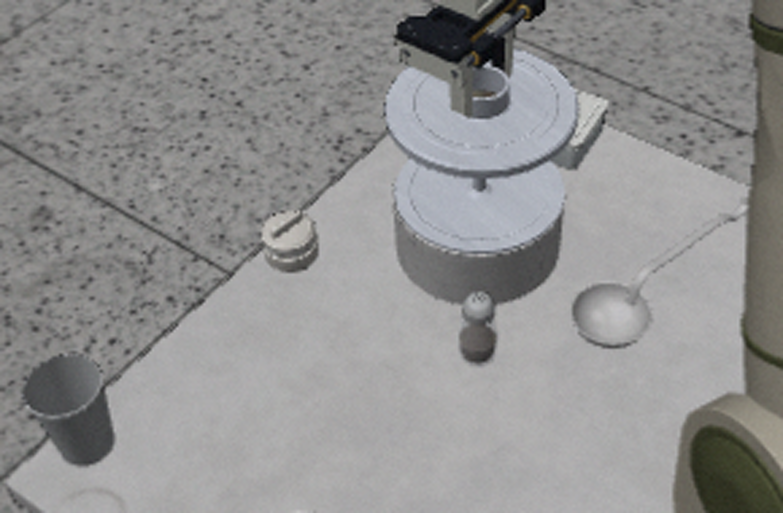

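View pics/w_f.png

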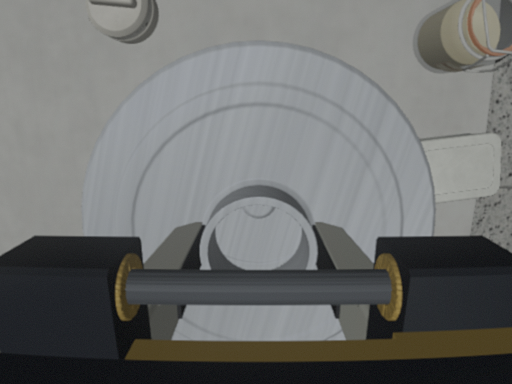

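The cover is held level 119.5 mm up, slopes ≤ 0.003. The inner lid lies home on the tier, its flange top at 87.8 mm (expected 88) and level. The bystanders in view look undisturbed. Handing in.

```bash
python3 - <<'E'
from h import *
s=ctrl.get_state(); print(s['time'],s['position'],s['wrist_force'],s['grip_width']); print(ctrl.hand_in())
E
```

```text
17.45 [ 0.46555977 -0.26107675  0.21755773] [ 0.07611231 -0.92406125 -1.67777652] 0.056345411979421785
the job is handed in; nothing more can be done
None
```

The tier is closed with the inner lid, and I handed the job in at 17.5 s with the gripper still holding the cover level above it.

- **Placing the pair:** I picked both lids up together by the knob, at a measured load of about 5.3 N. I lowered them in steps of 1 mm or less onto the tier, and contact came at the expected home height with about 5 N of push. I then let go.
- **Lifting the cover:** I gripped the collar at a 56 mm opening and lifted the cover straight up by 119.5 mm. The load was about 2–2.7 N, so the cover came up alone.

**Last checks:**
- The cover's slope is at most 0.003.
- The inner lid's flange top is at 87.8 mm, against 88 mm expected, and level to about 0.0014.
- The bystanders in the last scene and wrist views looked undisturbed; I checked those by eye only, not by measurement.
- The tier looked unmoved in the last views, but I did not re-measure its position once the lids were on it.

No check failed. The camera views differed by about 2–3 mm sideways, so I centred the grips using the wrist pictures.

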